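# Pack the pantry caddy in two layers

### The arm

A 6-joint arm with a two-finger parallel gripper is mounted at the origin on a cart in front of the work surface, level with it; the furniture and walls round the work are solid. World frame = base frame: x ahead of the robot, y to its left, z up, the work surface at z = 0. Lengths are in m, angles in rad, forces in N, time in s.
With the tool pointing down it reaches from about 0.275 to 0.825 m from the base axis. Payload 4.9 kg.
Tool frame: the origin (TCP) lies on the centre line of the jaws, within the pads' length; the fingertips stand ahead of it and the grasp point (between the pads) lies 2 mm behind it (bot.tcp_to_tips is the z of the fingertips in the tool frame, in m); z points along the fingers, y is the line along which they close (so a half turn about z gives the same grasp; the last joint's range is limited). The gripper opens to 85 mm and grips with 20 to 120 N. Pads are 22 mm wide; open, the fingers measure 114 mm over their backs; the gripper's body (76 mm by 85 mm) begins 54 mm behind the grasp point. The pads swing forward as they close: fully open they stand 13 mm farther back than shut.
Start: joints at [1.132, 0.326, -0.193, 1.052, 0, 1.437], TCP at [0.165, 0.525, 0.248] pointing down, gripper open.
Joint ranges: [-2.65, 2.65], [-0.97, 1.79], [-1.3, 1.35], [-1.93, 2.1], [-1.47, 1.37], [-3.14, 3.14]. Speed limits (rad/s): [2.57, 2.57, 3.14, 3.14, 3.14, 3.14].

### API

Orientations are given as a unit quaternion [w, x, y, z].
In Python, from rig import bot gives the robot as it stands. The module is installed in compiled form; this text tells all that it offers.
- The arm moves only by the tool servo_tool, never from a script. Its argument "targets" is one flat list of numbers, 7 for each row, row after row: the turn, a rotation vector about the tool's x, y, z in degrees, then the shift along the tool's x, y, z in m, then the opening, from 0 (shut) to 1 (fully open). In form: [ax, ay, az, tx, ty, tz, jaw, ax, ay, az, tx, ty, tz, jaw, ...]. A call has 1 to 10 rows; each row shifts and turns the commanded pose from where the row before left it, along the tool's axes as they then stand; what a row does not reach is not made up. A row lasts 1/10 s, in which the tool goes at most 50 mm and 8.59 degrees, less where a joint would pass 70% of its speed; a pose out of reach is approached as far as the arm can. A call is refused whole if a number of a shift passes 0.05 or a number of a turn 8.59, either way. A call with a gripper value outside its range is refused whole. The fingers move at their own pace and stop on an object; "force" is the grip in N (left out, the last holds). Time passes only in rows, so rows that do not move let the fingers close. It gives the time, the measured TCP pose, the force, the opening and the grip force at its end, in the units of the state.
- bot.get_obs(): the state, without advancing time (a new reading comes with each control period).
- bot.camera(name): name is "scene" or "side" or "wrist"; returns a dict with "pixels" (420x560x3 uint8, red, green, blue), "fov_y" (degrees; the focal length in pixels is half the picture's height over the tangent of half this angle, whatever the lens; pixels are square), "cx", "cy" (the principal point, pixels), "k1" (the pictures are not rectified: a ray, as slopes to the right and down, at radius r is drawn at 1 + k1 r^2 times it, then the intrinsics apply), "rvec" (rotation vector, rad) and "tvec" (3), from world to camera coordinates, as OpenCV has them. Camera axes: x right, y down, z forward; pixel columns grow to the right and rows downward; lengths in m; the calibration is good to about 2 mm. A picture is of the moment at which its call begins. There is no depth.
- bot.job_done(): hands the job in; it is judged then, once.
Trained networks look in a picture, given as the dict that the camera call returned (one of the last four; its "shot" number tells which), for a name from the list of things; names that differ only in an ending like _2 or _b are one class to them, and where a whole thing is asked for, a point or a joint stands for the part that bears it (a point fixed in the world has none). Each returns a list of dicts, best first, with "score" (0 to 1); they miss things now and then, are a little off and sometimes report something else, mostly with a low value. They report only what shows in the picture. A call takes as long as a camera call. They do not tell look-alikes from the thing itself.
- bot.search_frame(target, picture): "bbox" ([left, top, right, bottom] in pixels, round what is visible of it).
- bot.trace(target, picture): "region" (420x560 bool, what is visible of it) and "bbox" ([left, top, right, bottom] in pixels, round what is visible of it).
The state is a dict: "t": time; "q": joint angles; "dq": joint speeds; "joint_torque": joint torques, N m; "position": TCP position; "tcp_rot": TCP orientation; "ft_force": force on the tool from outside, world axes, zero at the start; "moment": the same for the moment, N m; "opening": finger opening in m; "finger_force": force on a finger pad.
Only numpy, scipy, OpenCV 4.12 (cv2) and the standard library are available. Lean on these libraries where they do the work, as an engineer would, in place of code of your own. Each camera call takes 0.05 s, during which the arm holds its last target. There are 200 camera calls.

### The job

Pack the wooden caddy: stand the two small tins side by side in its long bay and the salt shaker in its short pocket, all upright on the caddy's floor. Only then, last of all, set the box of tea bags flat on top of both tins, centred over the bay and lined up with its length. The wide half-height tin, the spice jar and the tea glass do not belong in it: leave them standing where they are.

Things in the scene. Friction and masses are not known exactly. Their poses are not given: they have to be found in the camera images.
- caddy: open light wooden caddy fixed to the worktop, any yaw, left or right; 220 x 90 mm outside, walls 6 mm thick, 34 mm high, floor 6 mm thick. Origin: centre of underside; x along its length, z up. A cross wall 30 mm high parts the long bay (140 x 78 mm inside, centre at x = -34 mm) from the short pocket (62 x 78 mm inside, centre at x = +73 mm).
- tin_a: small round food tin, 57 mm diameter, 72 mm tall, 0.13 to 0.25 kg. Origin: centre of its underside, z up. One of two alike, interchangeable; starts standing upright on the worktop.
- tin_b: small round food tin, 57 mm diameter, 72 mm tall, 0.13 to 0.25 kg. Origin: centre of its underside, z up. One of two alike, interchangeable; starts standing upright on the worktop.
- shaker: glass salt shaker with a domed grey perforated top, 44 mm diameter up to 66 mm height, top 34 mm diameter, 90 mm tall in all, 0.07 to 0.14 kg. Origin: centre of its underside, z up. Starts upright.
- tea_box: cardboard box of tea bags, 66 mm along its x, 123 mm along its y, 75 mm tall, 0.1 to 0.2 kg. Origin: centre of its underside, z up. Starts upright on the worktop, left if the caddy is right, and the other way round, any yaw. A microwave and wall cabinets hang over the back of the worktop (beyond about x = 0.68 m, from about 0.4 m up): swing across near the robot and keep the wrist low.
- half_tin: look-alike, stays: wide low food tin, 75 mm diameter, 58 mm tall, loose. Origin: centre of its underside.
- spice_jar: look-alike, stays: glass spice jar with a flat screw cap, 46 mm diameter, 106 mm tall, loose. Origin: centre of its underside.
- tea_glass: bystander, stays: waisted empty tea glass, 62 mm diameter, 86 mm tall, loose. Origin: centre of its underside. It, the tins, the shaker and the jar stand in two files along world x, about 160 mm apart; within a file neighbours may be as little as 4 mm apart, so grip them with the fingers closing along world y.
Not all that is in view belongs to the job. What is shaped like the shaker but orange or red is not meant.

How it is judged:
By the outcome, as a careful person would: the job done as asked, in the order asked, and still so for the second after the job is handed in, with the robot touching nothing.
It also fails if it takes over 104 s, if anything falls off the work surface, if the arm or the gripper's body presses on something with over 40 N, if the wrist force passes 120 N, or if a joint passes its speed limit or range.

## Working session

There is one attempt and no reset: what is moved stays moved. The work goes in short steps, Python scripts to look and compute and a tool call to move; the robot and the scene stay as the last step left them, time stands still between calls to the robot, and variables do not carry over. Pictures are saved under pics/ and viewed, at most 14 in all, crops included, and the job is handed in when it is done.

Besides the shell and the picture viewer there is one more tool, called after ">>>" as name(argument=value, ...) on one line, values as JSON. servo_tool: Moves the arm, as the interface text tells. Its arguments: {"type":"object","properties":{"targets":{"type":"array"},"force":{"type":"number"}},"required":["targets"]}

```bash
mkdir -p pics
cat > h.py <<'E'
import numpy as np, cv2
from rig import bot
def K(p):
    f=210/np.tan(np.radians(p["fov_y"])/2)
    return np.array([[f,0,p["cx"]],[0,f,p["cy"]],[0,0,1.]])
def proj(p,X):
    d=np.array([p["k1"],0,0,0,0.])
    return cv2.projectPoints(np.float64(X).reshape(-1,1,3),np.float64(p["rvec"]),np.float64(p["tvec"]),K(p),d)[0].reshape(-1,2)
def unproj(p,uv,z):
    uv=np.float64(uv).reshape(-1,1,2)
    n=cv2.undistortPoints(uv,K(p),np.array([p["k1"],0,0,0,0.])).reshape(-1,2)
    R=cv2.Rodrigues(np.float64(p["rvec"]))[0]; t=np.float64(p["tvec"]).ravel()
    c=-R.T@t; d=np.c_[n,np.ones(len(n))]@R
    return c+d*((z-c[2])/d[:,2])[:,None]
def save(p,name): cv2.imwrite("pics/"+name,p["pixels"][:,:,::-1])
E
python3 - <<'E'
from h import *
ims=[]
for n in ["scene","side","wrist"]:
    p=bot.camera(n); R=cv2.Rodrigues(np.float64(p["rvec"]))[0]
    print(n,p["fov_y"],p["cx"],p["cy"],p["k1"],-R.T@np.float64(p["tvec"]).ravel(),R[2])
    save(p,n+"0.png")
    for t in ["caddy","tin_a","shaker","tea_box","half_tin","spice_jar","tea_glass"]:
        for r in bot.search_frame(t,p)[:4]:
            b=np.array(r["bbox"]); print(t,round(r["score"],2),b.round())
o=bot.get_obs(); print(o, bot.tcp_to_tips)
E
```

```text
scene 46.28436837201376 280.05910485667573 210.05074322404218 -0.03355673160626675 [ 0.09336788 -0.60238877  0.93388463] [ 0.35578415  0.5191992  -0.77707775]
caddy 0.87 [298. 280. 414. 338.]
tin_a 0.86 [317. 193. 348. 232.]
tin_a 0.57 [294. 219. 318. 258.]
shaker 0.92 [255. 142. 271. 170.]
shaker 0.76 [205. 163. 221. 194.]
shaker 0.75 [233. 194. 247. 224.]
tea_box 0.65 [190. 109. 239. 160.]
half_tin 0.65 [254. 174. 283. 211.]
spice_jar 0.82 [285. 147. 304. 188.]
tea_glass 0.92 [256. 226. 283. 266.]
side 47.96993072422439 278.17534416273935 209.88164073508267 -0.0005782010293137308 [ 0.42219496 -0.89491845  0.7725407 ] [ 0.06889666  0.76559655 -0.63962112]
caddy 0.71 [229. 266. 344. 345.]
caddy 0.26 [239. 173. 260. 207.]
tin_a 0.87 [271. 214. 298. 252.]
tin_a 0.85 [306. 207. 333. 245.]
shaker 0.94 [236. 145. 253. 177.]
shaker 0.84 [239. 172. 258. 208.]
shaker 0.79 [294. 148. 308. 180.]
tea_box 0.55 [257. 113. 285. 158.]
half_tin 0.86 [269. 175. 300. 209.]
half_tin 0.19 [232. 204. 260. 246.]
spice_jar 0.75 [310. 158. 327. 201.]
tea_glass 0.93 [232. 203. 262. 245.]
tea_glass 0.38 [272.
[... 195 characters left out ...]
.13178972e+00,  3.26219509e-01, -1.92601095e-01,  1.05203499e+00,
       -2.32436411e-05,  1.43660390e+00]), 'dq': array([ 8.72945217e-04, -4.26192158e-04, -8.05836799e-05, -1.15672221e-03,
        1.02738870e-03, -1.10327005e-03]), 'joint_torque': array([ 1.66190071e-04, -4.43342721e+01,  2.62752271e+01,  1.22349506e-03,
       -3.60784916e-04,  9.56729735e-06]), 'position': array([0.16505543, 0.5246495 , 0.24826979]), 'tcp_rot': array([ 2.76999145e-06,  1.51817760e-01,  9.88408502e-01, -3.17122962e-05]), 'ft_force': array([-1.25226980e-01,  2.91484699e-01,  1.80403633e-04]), 'moment': array([-0.00204844, -0.04401682,  0.03683598]), 'finger_force': 0.0, 'opening': 0.08505795933397031} 0.017
```

View pics/scene0.png

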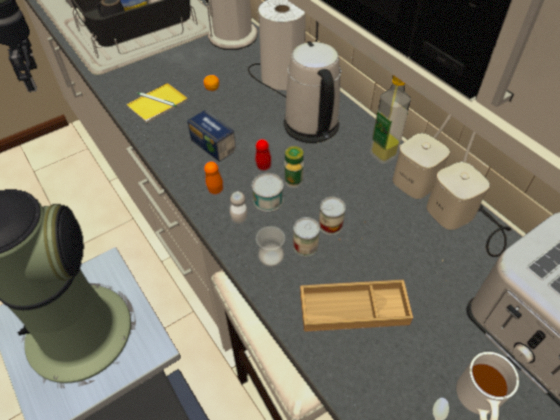

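View pics/side0.png

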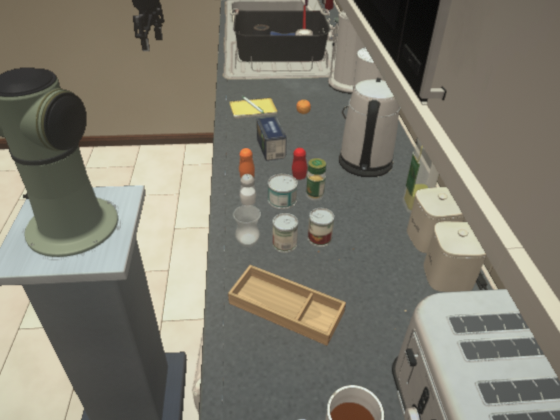

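View pics/wrist0.png

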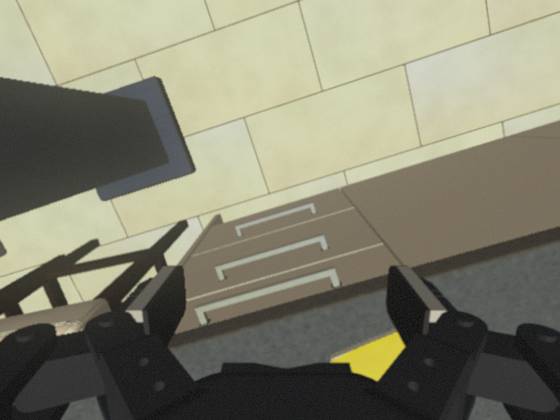

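The scene and side views agree. The near file is glass, tin, tin (side 247,225 / 285,232 / 320,226). The far file is white shaker, half tin, jar (side 248,189 / 283,190 / 316,179). The caddy is on the right at side (287,303) and the tea box on the left at (271,138). The wrist view shows only the cabinet front. Next I fit poses from both views.

```bash
cat > fit.py <<'E'
from h import *
from scipy.optimize import minimize
def cyl(d,h):
    a=np.linspace(0,2*np.pi,40); c=np.c_[np.cos(a),np.sin(a)]*d/2
    return np.r_[np.c_[c,0*a],np.c_[c,0*a+h]]
def box(l,w,h): return np.array([[sx*l/2,sy*w/2,z] for sx in(-1,1) for sy in(-1,1) for z in(0,h)])
M={"caddy":box(.22,.09,.034),"tea_box":box(.066,.123,.075),"tin":cyl(.057,.072),"half_tin":cyl(.075,.058),
 "shaker":np.r_[cyl(.044,.066),cyl(.034,.08),cyl(.015,.09)],"spice_jar":cyl(.046,.106),"tea_glass":cyl(.062,.086)}
def place(m,s,z=0):
    c,n=np.cos(s[2]),np.sin(s[2]); return m@np.array([[c,n,0],[-n,c,0],[0,0,1]])+[s[0],s[1],z]
def hull(p,X): return cv2.convexHull(proj(p,X).astype(np.float32))
def loss(s,m,obs,z=0):
    e=0
    for p,reg in obs:
        k=4; a=np.zeros((420*k,560*k),np.uint8)
        cv2.fillConvexPoly(a,np.int32(np.round((hull(p,place(m,s,z))+.5)*k*16)),255,shift=4)
        a=cv2.resize(a,(560,420),interpolation=cv2.INTER_AREA)/255.
        e+=np.abs(a-reg).sum()/max(reg.sum(),1)
    return e/len(obs)
def fit(m,obs,s0,yaw=False,z=0):
    best=None
    for y in (np.arange(0,np.pi,np.pi/6) if yaw else [0]):
        r=minimize(lambda v:loss(np.r_[v,0][:3] if not yaw else v,m,obs,z),[*s0]+([y] if yaw else []),method="Nelder-Mead",
          options=dict(initial_simplex=np.array([[*s0]+([y] if yaw else [])]+[[s0[0]+.02*(i==0),s0[1]+.02*(i==1)]+([y+.3*(i==2)] if yaw else []) for i in range(3 if yaw else 2)]),xatol=3e-4,fatol=1e-4,maxiter=70))
        if best is None or r.fun<best.fun: best=r
    return best.x,best.fun
E
cat > m1.py <<'E'
from fit import *
P={n:bot.camera(n) for n in("scene","side")}
C={"caddy":[(355,308),(287,303)],"tea_box":[(212,135),(271,138)],"tin1":[(306,237),(285,232)],"tin2":[(332,213),(320,226)],
"shaker":[(239,208),(248,190)],"half_tin":[(268,192),(284,191)],"spice_jar":[(294,167),(317,180)],"tea_glass":[(270,245),(247,225)]}
for n,cs in C.items():
    b="tin" if n[:3]=="tin" else n; obs=[];inf=[]
    for (k,p),c in zip(P.items(),cs):
        rs=[r for r in bot.trace("tin_a" if b=="tin" else b,p) if np.hypot((r["bbox"][0]+r["bbox"][2])/2-c[0],(r["bbox"][1]+r["bbox"][3])/2-c[1])<12]
        if rs: obs.append((p,rs[0]["region"].astype(float))); inf.append((k,round(rs[0]["score"],2)))
        s0=unproj(p,[c],.03)[0,:2]
    if obs:
        x,f=fit(M[b],obs,s0,b in("caddy","tea_box")); print(n,x.round(4),round(f,3),inf,"guess",s0.round(3))
    else: print(n,"none",s0)
E
python3 m1.py
```

```text
caddy [ 0.4952 -0.2848  2.5895] 0.051 [('scene', 0.9), ('side', 0.57)] guess [ 0.497 -0.296]
tea_box [0.5038 0.3154 0.1194] 0.116 [('scene', 0.73), ('side', 0.71)] guess [0.507 0.332]
tin1 [ 0.5102 -0.0981] 0.114 [('scene', 0.72), ('side', 0.59)] guess [ 0.512 -0.087]
tin2 [ 0.5949 -0.0823] 0.089 [('scene', 0.91), ('side', 0.59)] guess [ 0.596 -0.072]
shaker [0.4292 0.0652] 0.381 [('scene', 0.58), ('side', 0.93)] guess [0.43  0.079]
half_tin [0.5157 0.0652] 0.038 [('scene', 0.61)] guess [0.523 0.069]
spice_jar [0.6046 0.0814] 0.108 [('scene', 0.73), ('side', 0.9)] guess [0.615 0.112]
tea_glass [ 0.426  -0.0768] 0.246 [('scene', 0.9), ('side', 0.62)] guess [ 0.424 -0.057]
```

>>> servo_tool(targets=[0,0,-8.59,0,0,0,1,0,0,-8.59,0,0,0,1,0,0,-0.28,0,0,0,1,0,0,0,-0.023,-0.0415,0,1,0,0,0,-0.023,-0.0415,0,1,0,0,0,-0.023,-0.0415,0,1,0,0,0,-0.023,-0.0415,0,1,0,0,0,-0.023,-0.0415,0,1,0,0,0,-0.023,-0.0415,0,1,0,0,0,-0.023,-0.0415,0,1], force=40)

```text
t: 3.1
position: [0.3267, 0.2326, 0.2486]
tcp_rot: [0.001, 0.002, 1.0, 0.0]
ft_force: [1.0, 0.8, -0.1]
opening: 0.0857
finger_force: 0.0
```

>>> servo_tool(targets=[0,0,0,-0.023,-0.0415,0,1,0,0,0,-0.023,-0.0415,0,1,0,0,0,-0.023,-0.0415,0,1,0,0,0,-0.023,-0.0415,0,1,0,0,0,-0.023,-0.0415,0,1,0,0,0,-0.023,-0.0415,0,1,0,0,0,-0.023,-0.0415,0,1,0,0,0,-0.023,-0.0415,0,1,0,0,0,0,0,0,1,0,0,0,0,0,0,1])

```text
t: 4.1
position: [0.51, -0.0987, 0.2478]
tcp_rot: [-0.0, 0.002, 1.0, 0.0]
ft_force: [0.5, 0.1, 0.1]
opening: 0.0849
finger_force: 0.0
```

```bash
cat > m2.py <<'E'
from fit import *
import sys
name,mn=sys.argv[1],sys.argv[2]; s0=[np.array(eval(a)) for a in sys.argv[4:]]
p=bot.camera("wrist"); save(p,sys.argv[3])
for r in bot.trace(name,p):
    if r["score"]<.3: continue
    reg=r["region"].astype(float)
    b=np.array(r["bbox"])
    c=unproj(p,[[(b[0]+b[2])/2,(b[1]+b[3])/2]],.04)[0,:2]
    g=min(s0,key=lambda s:np.hypot(*(s[:2]-c))) if s0 else c
    x,f=fit(M[mn],[(p,reg)],g,mn in("caddy","tea_box")); print(name,round(r["score"],2),b.round(),x.round(4),round(f,3))
E
python3 m2.py tin_a tin w1.png
```

```text
tin_a 0.65 [273. 230. 329. 307.] [ 0.5943 -0.084 ] 0.029
tin_a 0.55 [260. 161. 319. 225.] [ 0.509  -0.0983] 0.058
```

View pics/w1.png

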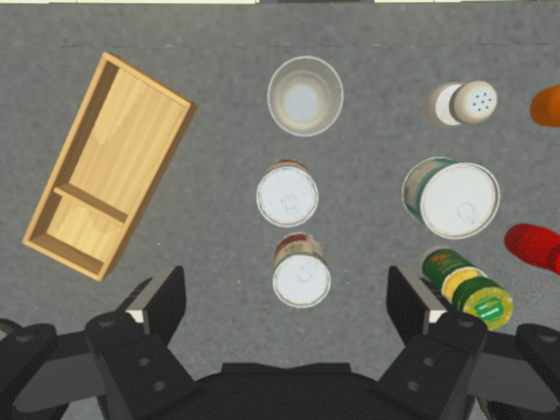

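The wrist view shows tins at (288,192) and (302,270), glass at (305,95), and the pocket end of the caddy at lower left (75,235). The fits agree to within 2 mm with the first ones, so I pick tin 1.

>>> servo_tool(targets=[0,0,0,0,0,0.045,1,0,0,0,0,0,0.045,1,0,0,0,0,0,0.045,1,0,0,0,0,0,0.035,1,0,0,0,0,0,0.023,1,0,0,0,0,0,0,0.5,0,0,0,0,0,0,0.3,0,0,0,0,0,0,0.3,0,0,0,0,0,0,0.3,0,0,0,0,0,0,0.3], force=40)

```text
t: 5.2
position: [0.5109, -0.0981, 0.0565]
tcp_rot: [0.001, 0.0, 1.0, -0.0]
ft_force: [1.1, 0.2, 1.6]
opening: 0.0565
finger_force: 43.0
```

>>> servo_tool(targets=[0,0,0,0,0,-0.02,0.3,0,0,0,0,0,-0.045,0.3,0,0,0,0,0,-0.045,0.3,0,0,0,0.0044,-0.0463,0,0.3,0,0,0,0.0043,-0.0463,0,0.3,0,0,0,0.0043,-0.0463,0,0.3,0,0,0,0.0044,-0.0462,0,0.3,0,0,7.9,0,0,0,0.3,0,0,7.9,0,0,0,0.3,0,0,7.9,0,0,0,0.3])

```text
t: 6.2
position: [0.4922, -0.2837, 0.1656]
tcp_rot: [0.0, 0.209, 0.978, -0.0]
ft_force: [0.1, -0.5, -0.8]
opening: 0.0562
finger_force: 43.4
```

>>> servo_tool(targets=[0,0,7.9,0,0,0,0.3,0,0,0,0,0,0,0.3,0,0,0,0,0,0,0.3])

```text
t: 6.5
position: [0.4926, -0.283, 0.1655]
tcp_rot: [0.0, 0.271, 0.963, -0.0]
ft_force: [-0.5, 0.2, -1.4]
opening: 0.0562
finger_force: 43.3
```

Run:
```python
from fit import *
p=bot.camera("wrist"); save(p,"w2.png"); o=[]
q=bot.camera("scene")
for c in (p,q):
    for r in bot.trace("caddy",c)[:2]: print(round(r["score"],2),np.round(r["bbox"])); 
s=bot.get_obs(); print(s["position"],s["tcp_rot"])
w=[.4952,-.2848,2.5895-np.pi]
X=place(np.array([[sx*.11,sy*.045,.034] for sx,sy in((-1,-1),(-1,1),(1,1),(1,-1))]+[[-.003,0,.078],[-.003,0,.006]]),w)
u=proj(p,X); print(u.round()); im=p["pixels"].copy()
cv2.polylines(im,[np.int32(u[:4].round())],True,(255,0,0)); cv2.imwrite("pics/w2.png",im[:,:,::-1])
```

```text
0.91 [224.  64. 350. 240.]
0.85 [299. 279. 415. 334.]
[ 0.49260754 -0.28288406  0.16535307] [ 2.30668971e-05  2.71707938e-01  9.62379756e-01 -1.94786640e-05]
[[222.  63.]
 [350.  63.]
 [336. 334.]
 [234. 334.]
 [285. 226.]
 [285. 202.]]
```

View pics/w2.png

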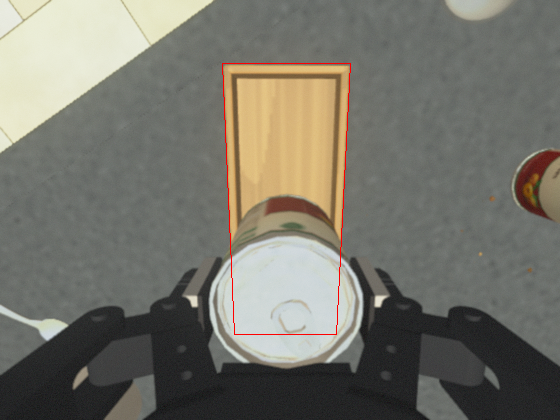

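The caddy outline overlays exactly, with corners at (222,63), (350,63), (336,334) and (234,334), and the tin is centred across it. Now I lower it.

>>> servo_tool(targets=[0,0,0,0,0,0.04,0.3,0,0,0,0,0,0.04,0.3,0,0,0,0,0,0.015,0.3,0,0,0,0,0,0.005,0.3,0,0,0,0,0,0.002,0.3,0,0,0,0,0,0.001,0.3,0,0,0,0,0,0,0.3])

```text
t: 7.4
position: [0.4934, -0.2836, 0.0635]
tcp_rot: [0.001, 0.272, 0.962, -0.0]
ft_force: [-1.1, -0.9, -0.7]
opening: 0.0566
finger_force: 43.4
```

>>> servo_tool(targets=[0,0,0,0,0,0.001,0.3,0,0,0,0,0,0,0.9,0,0,0,0,0,0,0.9,0,0,0,0,0,0,0.9,0,0,0,0,0,-0.03,0.9,0,0,0,0,0,-0.04,0.9,0,0,-7.9,0,0,-0.04,1,0,0,-7.9,0,0,-0.01,1,0,0,-7.9,0,0,0,1,0,0,-7.9,0,0,0,1])

```text
t: 8.4
position: [0.493, -0.2832, 0.1823]
tcp_rot: [0.001, -0.003, 1.0, -0.001]
ft_force: [-0.0, 0.1, 0.6]
opening: 0.0855
finger_force: 0.0
```

>>> servo_tool(targets=[0,0,0,-0.0203,0.04,0,1,0,0,0,-0.0203,0.04,0,1,0,0,0,-0.0203,0.04,0,1,0,0,0,-0.0203,0.04,0,1,0,0,0,-0.0203,0.04,0,1,0,0,0,0,0,0,1,0,0,0,0,0,0,1])

```text
t: 9.1
position: [0.5942, -0.082, 0.1812]
tcp_rot: [-0.0, -0.001, 1.0, -0.0]
ft_force: [-0.1, 0.4, 0.2]
opening: 0.0854
finger_force: 0.0
```

```bash
python3 m2.py tin_a tin w3.png
python3 - <<'E'
from fit import *
for n in("scene","side"):
    p=bot.camera(n); save(p,n+"1.png")
    for r in bot.trace("tin_a",p):
        b=np.array(r["bbox"]); m=(b[:2]+b[2:])/2; c=unproj(p,[m],.042)[0]
        z=.006 if c[1]<-.18 else 0
        x,f=fit(M["tin"],[(p,r["region"].astype(float))],c[:2],z=z); print(n,round(r["score"],2),x.round(4),round(f,3))
E
```

```text
tin_a 0.96 [245. 166. 320. 250.] [ 0.5941 -0.0839] 0.039
tin_a 0.93 [  0.  29.  78. 114.] [ 0.4924 -0.2878] 0.035
scene 0.94 [ 0.491 -0.283] 0.035
scene 0.92 [ 0.591  -0.0869] 0.063
side 0.88 [ 0.5951 -0.0807] 0.065
side 0.78 [ 0.4938 -0.2801] 0.117
```

>>> servo_tool(targets=[0,0,0,0,-0.001,0.045,1,0,0,0,0,0,0.045,1,0,0,0,0,0,0.03,1,0,0,0,0,0,0.006,1,0,0,0,0,0,0,0.5,0,0,0,0,0,0,0.3,0,0,0,0,0,0,0.3,0,0,0,0,0,0,0.3,0,0,0,0,0,0,0.3])

```text
t: 10.3
position: [0.5958, -0.0845, 0.0575]
tcp_rot: [0.002, 0.0, 1.0, -0.001]
ft_force: [0.2, -0.3, 6.6]
opening: 0.0562
finger_force: 43.5
```

>>> servo_tool(targets=[0,0,0,0,0,-0.02,0.3,0,0,0,0,0,-0.045,0.3,0,0,0,0,0,-0.045,0.3,0,0,0,0.031,-0.0334,0,0.3,0,0,0,0.031,-0.0334,0,0.3,0,0,0,0.0309,-0.0334,0,0.3,0,0,0,0.0309,-0.0335,0,0.3,0,0,0,0.0309,-0.0335,0,0.3,0,0,7.9,0,0,0,0.3,0,0,7.9,0,0,0,0.3])

```text
t: 11.3
position: [0.4383, -0.2524, 0.1658]
tcp_rot: [0.0, 0.142, 0.99, -0.0]
ft_force: [0.7, 0.3, -2.1]
opening: 0.0558
finger_force: 43.4
```

>>> servo_tool(targets=[0,0,7.9,0,0,0,0.3,0,0,7.9,0,0,0,0.3,0,0,0,0,0,0,0.3,0,0,0,0,0,0,0.3])

```text
t: 11.7
position: [0.4394, -0.2511, 0.1655]
tcp_rot: [0.0, 0.271, 0.963, -0.0]
ft_force: [0.4, 0.3, -1.8]
opening: 0.056
finger_force: 43.3
```

>>> servo_tool(targets=[0,0,0,0,0,0.04,0.3,0,0,0,0,0,0.04,0.3,0,0,0,0,0,0.015,0.3,0,0,0,0,0,0.005,0.3,0,0,0,0,0,0.002,0.3,0,0,0,0,0,0.001,0.3,0,0,0,0,0,0,0.3])

```text
t: 12.4
position: [0.4397, -0.2512, 0.0636]
tcp_rot: [0.0, 0.271, 0.962, -0.0]
ft_force: [0.1, 0.6, -2.0]
opening: 0.056
finger_force: 43.7
```

>>> servo_tool(targets=[0,0,0,0,0,0.001,0.3,0,0,0,0,0,0.001,0.3,0,0,0,0,0,0,0.3])

```text
t: 12.7
position: [0.4401, -0.2515, 0.0634]
tcp_rot: [0.001, 0.272, 0.962, -0.0]
ft_force: [-6.9, 4.9, 23.2]
opening: 0.056
finger_force: 46.1
```

>>> servo_tool(targets=[0,0,0,0,0,0,0.9,0,0,0,0,0,0,0.9,0,0,0,0,0,0,0.9,0,0,0,0,0,-0.03,0.9,0,0,0,0,0,-0.04,0.9,0,0,-7.9,0,0,-0.04,1,0,0,-7.9,0,0,-0.03,1,0,0,-7.9,0,0,0,1,0,0,-7.9,0,0,0,1,0,0,0,0.0015,0.0452,0,1])

```text
t: 13.7
position: [0.4396, -0.2097, 0.2009]
tcp_rot: [0.002, 0.001, 1.0, -0.002]
ft_force: [0.5, 1.4, 0.0]
opening: 0.0854
finger_force: 0.0
```

>>> servo_tool(targets=[0,0,0,0.0015,0.0452,0,1,0,0,0,0.0015,0.0452,0,1,0,0,0,0.0015,0.0452,0,1,0,0,0,0.0015,0.0452,0,1,0,0,0,0.0015,0.0452,0,1,0,0,0,0.0015,0.0452,0,1,0,0,0,0,0,0,1,0,0,0,0,0,0,1])

```text
t: 14.5
position: [0.4289, 0.0661, 0.2002]
tcp_rot: [0.0, -0.002, 1.0, -0.0]
ft_force: [0.1, 0.3, -0.6]
opening: 0.0851
finger_force: 0.0
```

```bash
python3 m2.py shaker shaker w4.png
python3 - <<'E'
from fit import *
for n in("scene","side"):
    p=bot.camera(n); save(p,n+"2.png")
    for t,m in(("tin_a","tin"),("shaker","shaker")):
      for r in bot.trace(t,p):
        b=np.array(r["bbox"]); m_=(b[:2]+b[2:])/2; c=unproj(p,[m_],.042)[0]
        z=.006 if c[1]<-.18 else 0
        x,f=fit(M[m],[(p,r["region"].astype(float))],c[:2],z=z); print(n,t,round(r["score"],2),x.round(4),round(f,3))
E
```

```text
shaker 0.75 [380. 175. 459. 234.] [0.429  0.1781] 0.168
shaker 0.72 [366. 308. 404. 369.] [0.5504 0.1494] 1.561
shaker 0.66 [261. 170. 305. 233.] [0.4273 0.0614] 0.194
scene tin_a 0.98 [ 0.4915 -0.2834] 0.038
scene tin_a 0.65 [ 0.4377 -0.2507] 0.095
scene shaker 0.96 [0.4282 0.1767] 0.187
scene shaker 0.74 [0.4275 0.0612] 0.138
scene shaker 0.72 [0.5723 0.1733] 0.274
side tin_a 0.97 [ 0.494  -0.2795] 0.055
side tin_a 0.88 [ 0.4406 -0.2479] 0.081
side shaker 0.78 [0.5749 0.1841] 0.297
side shaker 0.77 [0.4291 0.1988] 0.352
side shaker 0.65 [0.4281 0.0727] 0.362
```

View pics/w4.png

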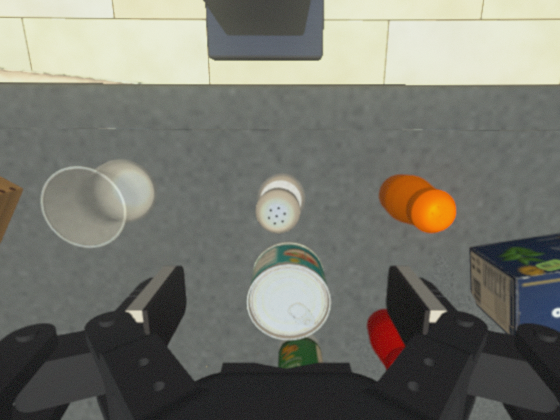

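The shaker shows at (280,205) with perforated grey top, the orange decoy at (420,205) and the glass at (95,205). I pick the shaker.

>>> servo_tool(targets=[0,0,0,0,-0.002,0.045,1,0,0,0,0,-0.001,0.045,1,0,0,0,0,0,0.04,1,0,0,0,0,0,0.018,1,0,0,0,0,0,0,0.6,0,0,0,0,0,0,0.3,0,0,0,0,0,0,0.2,0,0,0,0,0,0,0.2,0,0,0,0,0,0,0.2,0,0,0,0,0,0,0.2], force=35)

```text
t: 15.9
position: [0.4304, 0.062, 0.0539]
tcp_rot: [0.002, 0.0, 1.0, -0.0]
ft_force: [-0.8, -0.8, 6.6]
opening: 0.0373
finger_force: 34.9
```

Run:
```python
from h import *
a=bot.camera("side")["pixels"][110:280,180:360]; b=bot.camera("wrist")["pixels"]
a=cv2.resize(a,None,fx=2.4,fy=2.4,interpolation=cv2.INTER_CUBIC)
b=cv2.resize(b,(480,360)); h=max(a.shape[0],360)
o=np.zeros((h,a.shape[1]+310,3),np.uint8); o[:a.shape[0],:a.shape[1]]=a; o[:360,a.shape[1]:]=b[:,85:395]
cv2.imwrite("pics/g.png",o[:,:,::-1]); print(bot.get_obs()["opening"],o.shape)
```

```text
0.03740091041660242 (408, 742, 3)
```

View pics/g.png

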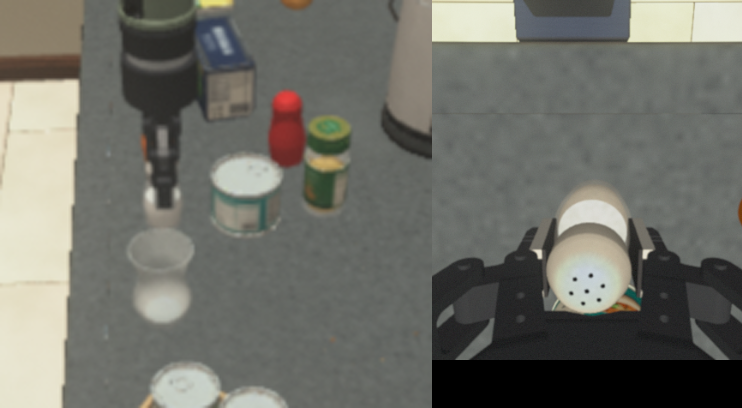

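The shaker is waisted, so the 37 mm opening is plausible. It is upright and centred between the pads at (590,255). I carry it to the pocket.

>>> servo_tool(targets=[0,0,0,0,0,-0.02,0.2,0,0,0,0,0,-0.04,0.2,0,0,0,0,0,-0.04,0.2,0,0,0,0,0,-0.03,0.2,0,0,0,-0.0142,-0.0429,0,0.2,0,0,0,-0.0142,-0.0429,0,0.2,0,0,0,-0.0142,-0.0429,0,0.2,0,0,0,-0.0142,-0.0429,0,0.2,0,0,0,-0.0142,-0.0429,0,0.2,0,0,0,-0.0142,-0.0429,0,0.2])

```text
t: 17.0
position: [0.5146, -0.197, 0.1833]
tcp_rot: [0.001, 0.0, 1.0, -0.0]
ft_force: [1.1, 1.3, -0.9]
opening: 0.0371
finger_force: 35.4
```

>>> servo_tool(targets=[0,0,0,-0.0142,-0.0429,0,0.2,0,0,0,-0.0142,-0.0429,0,0.2,0,0,0,-0.0144,-0.0428,0,0.2,0,0,7.9,0,0,0,0.2,0,0,7.9,0,0,0,0.2,0,0,7.9,0,0,0,0.2,0,0,7.9,0,0,0,0.2,0,0,0,0,0,0,0.2,0,0,0,0,0,0,0.2])

```text
t: 17.9
position: [0.557, -0.3237, 0.1828]
tcp_rot: [0.0, 0.271, 0.963, -0.0]
ft_force: [-0.2, -0.5, -1.8]
opening: 0.0372
finger_force: 35.5
```

Run:
```python
from fit import *
p=bot.camera("wrist"); w=[.4952,-.2848,2.5895-np.pi]
X=place(np.array([[sx*.11,sy*.045,.034] for sx,sy in((-1,-1),(-1,1),(1,1),(1,-1))]),w)
u=proj(p,X); im=p["pixels"].copy(); cv2.polylines(im,[np.int32(u.round())],True,(255,0,0))
T=bot.get_obs(); print(T["position"],T["tcp_rot"])
s=[T["position"][0],T["position"][1],0]
for z in(T["position"][2]-.054,): cv2.polylines(im,[np.int32(hull(p,place(M["shaker"],s,z)).round())],True,(0,255,0))
cv2.imwrite("pics/w5.png",im[:,:,::-1])
```

```text
[ 0.55694733 -0.32369754  0.18271592] [ 2.17375768e-04  2.71098177e-01  9.62551674e-01 -7.25338410e-05]
```

View pics/w5.png

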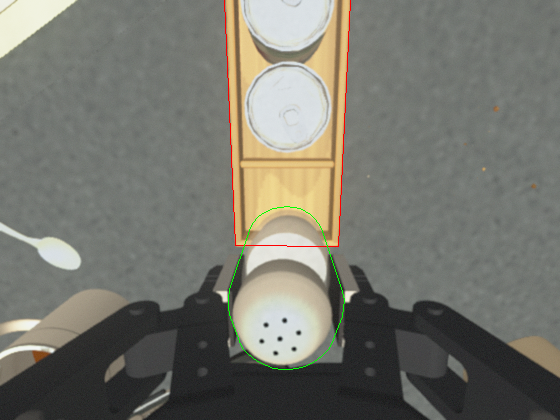

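Tins stand side by side in the bay at (288,20) and (287,108), and the shaker hangs upright in line with the pocket. There is a mug on the left at (60,340), so I check clearance before lowering.

Run:
```python
from h import *
q=bot.camera("side"); s=bot.camera("scene")
print("mug side",unproj(q,[[355,390],[330,405],[383,405]],.09).round(3)); print("mug scene",unproj(s,[[490,358],[463,380],[517,380]],.09).round(3))
print("toaster side near-left",unproj(q,[[400,340],[425,295]],.15).round(3), "scene",unproj(s,[[475,300]],.15).round(3))
```

```text
mug side [[ 0.581 -0.521  0.09 ]
 [ 0.538 -0.543  0.09 ]
 [ 0.619 -0.548  0.09 ]]
mug scene [[ 0.59  -0.534  0.09 ]
 [ 0.521 -0.533  0.09 ]
 [ 0.597 -0.588  0.09 ]]
toaster side near-left [[ 0.654 -0.477  0.15 ]
 [ 0.722 -0.391  0.15 ]] scene [[ 0.618 -0.451  0.15 ]]
```

>>> servo_tool(targets=[0,0,0,0,0,0.045,0.2,0,0,0,0,0,0.045,0.2,0,0,0,0,0,0.02,0.2,0,0,0,0,0,0.008,0.2,0,0,0,0,0,0.002,0.2,0,0,0,0,0,0.001,0.2,0,0,0,0,0,0,0.2])

```text
t: 18.75
position: [0.558, -0.3246, 0.063]
tcp_rot: [0.001, 0.272, 0.962, -0.001]
ft_force: [0.1, 0.2, -1.3]
opening: 0.037
finger_force: 35.5
```

>>> servo_tool(targets=[0,0,0,0,0,0.001,0.2,0,0,0,0,0,0.001,0.2,0,0,0,0,0,0,0.2])

```text
t: 19.05
position: [0.5574, -0.3241, 0.06]
tcp_rot: [0.001, 0.272, 0.962, -0.0]
ft_force: [0.6, -0.4, 1.0]
opening: 0.0374
finger_force: 35.8
```

>>> servo_tool(targets=[0,0,0,0,0,0,0.75,0,0,0,0,0,0,0.75,0,0,0,0,0,0,0.75,0,0,0,0,0,0,0.75,0,0,0,0,0,-0.03,0.75,0,0,0,0,0,-0.045,0.75,0,0,0,0,0,-0.045,1,0,0,8.59,0,0,-0.04,1,0,0,8.59,0,0,0,1,0,0,8.59,0,0,0,1])

```text
t: 20.05
position: [0.5578, -0.3244, 0.2216]
tcp_rot: [0.002, 0.483, 0.876, -0.0]
ft_force: [-0.2, 0.3, -0.7]
opening: 0.0855
finger_force: 0.0
```

>>> servo_tool(targets=[0,0,8.59,0,0,0,1,0,0,8.59,0,0,0,1,0,0,8.59,0,0,0,1,0,0,0,0.0458,0.0016,0,1,0,0,0,0.0458,0.0016,0,1,0,0,0,0.0458,0.0016,0,1,0,0,0,0.0458,0.0016,0,1,0,0,0,0.0458,0.0016,0,1,0,0,0,0.0458,0.0016,0,1,0,0,0,0.0458,0.0016,0,1])

```text
t: 21.05
position: [0.5293, -0.0024, 0.2195]
tcp_rot: [0.0, 0.664, 0.748, 0.0]
ft_force: [0.2, -0.3, 0.5]
opening: 0.0852
finger_force: 0.0
```

>>> servo_tool(targets=[0,0,0,0.0458,0.0016,0,1,0,0,0,0.0458,0.0016,0,1,0,0,0,0.0458,0.0016,0,1,0,0,0,0.0458,0.0016,0,1,0,0,0,0.0458,0.0016,0,1,0,0,0,0.0458,0.0016,0,1,0,0,0,0.03,0.0016,0,1,0,0,0,0,0,0,1,0,0,0,0,0,0,1])

```text
t: 21.95
position: [0.5041, 0.3001, 0.219]
tcp_rot: [0.0, 0.663, 0.749, -0.0]
ft_force: [0.2, -0.3, -1.1]
opening: 0.0855
finger_force: 0.0
```

```bash
python3 m2.py tea_box tea_box w6.png '[.504,.315]'
python3 - <<'E'
from fit import *
print(bot.get_obs()["position"])
for n in("scene","side"):
    p=bot.camera(n); save(p,n+"3.png")
    for t,m in(("tin_a","tin"),("tea_box","tea_box")):
      for r in bot.trace(t,p)[:2]:
        b=np.array(r["bbox"]); m_=(b[:2]+b[2:])/2; c=unproj(p,[m_],.042)[0]
        z=.006 if c[1]<-.18 else 0
        x,f=fit(M[m],[(p,r["region"].astype(float))],c[:2],m=="tea_box",z=z); print(n,t,round(r["score"],2),x.round(4),round(f,3))
E
```

```text
tea_box 0.87 [245. 104. 330. 253.] [0.5034 0.3174 3.3194] 0.099
[0.50446283 0.29887681 0.21916586]
scene tin_a 0.72 [ 0.4913 -0.2826] 0.066
scene tin_a 0.56 [ 0.4386 -0.2517] 0.056
scene tea_box 0.86 [0.5016 0.3145 3.2142] 0.104
scene tea_box 0.5 [0.5298 0.0862 2.5614] 0.733
side tin_a 0.97 [ 0.4939 -0.2806] 0.071
side tin_a 0.96 [ 0.4405 -0.2469] 0.056
side tea_box 0.57 [0.5055 0.3256 3.2233] 0.128
```

View pics/w6.png

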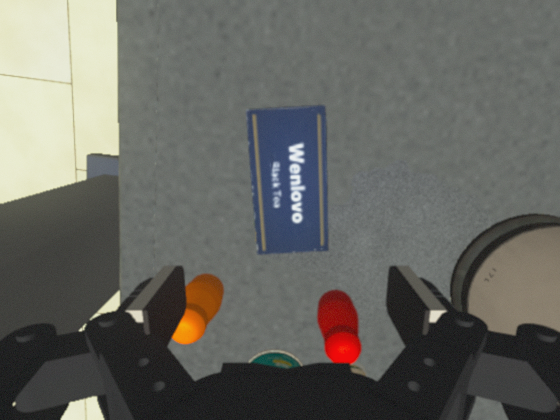

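View pics/scene3.png

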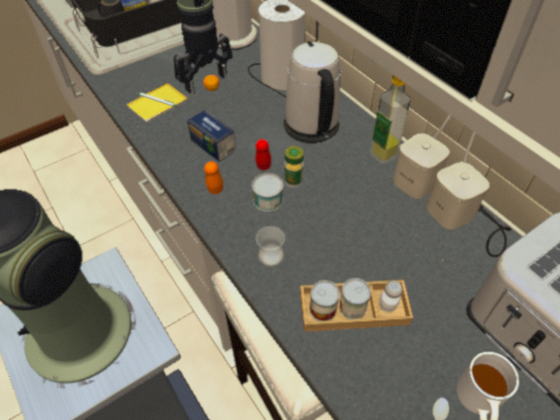

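The shaker, tins and caddy are all in order (scene 323,300 / 355,298 / 392,297). The tea box's top face in the wrist view has corners near (248,107), (325,105), (328,249) and (260,253). I measure its pose from that face.

Run:
```python
from fit import *
from scipy.spatial.transform import Rotation as Ro
p=bot.camera("wrist"); im=p["pixels"].astype(int)
r=bot.trace("tea_box",p)[0]["region"]
print(bot.trace("tea_box",p)[0]["score"])
ms=(im[:,:,2]>im[:,:,0]+20)&(cv2.dilate(r.astype(np.uint8),np.ones((9,9)))>0)
c=max(cv2.findContours(cv2.dilate(ms.astype(np.uint8),np.ones((3,3))),0,2)[0],key=cv2.contourArea)
u=np.array([[248,107],[325,105],[328,249],[260,253]])
X=unproj(p,u,.075)[:,:2]; print(X.round(4),X.mean(0),[np.linalg.norm(X[i]-X[i-1]).round(4) for i in range(4)])
for a,b in((0,3),(1,2)): d=X[b]-X[a]; print("long edge deg",np.degrees(np.arctan2(d[1],d[0])))
hull_=cv2.convexHull(c).reshape(-1,2); print("full-hull minrect top-plane",cv2.minAreaRect(np.float32(unproj(p,hull_,.075)[:,:2]*1000)))
# joint two/three-view fit
obs=[(p,r.astype(float))]
for n in("scene","side"):
    q=bot.camera(n); t=[t for t in bot.trace("tea_box",q) if t["bbox"][3]<175]
    if t: obs.append((q,t[0]["region"].astype(float)))
print(fit(M["tea_box"],obs,[.504,.315],True), len(obs))
```

```text
0.7
[[0.467  0.3729]
 [0.5253 0.3813]
 [0.5453 0.2653]
 [0.4877 0.2548]] [0.50631691 0.31858763] [np.float64(0.1199), np.float64(0.0589), np.float64(0.1177), np.float64(0.0585)]
long edge deg -80.03653171756216
long edge deg -80.2250938362649
full-hull minrect top-plane ((504.31719970703125, 318.6021728515625), (63.05250549316406, 120.9216079711914), 9.791796684265137)
(array([0.50424824, 0.31808787, 0.12781498]), np.float64(0.11943538557201794)) 3
```

>>> servo_tool(targets=[0,0,0,0.0183,0.003,0,1,0,0,-2.8,0,0,0.045,1,0,0,0,0,0,0.045,1,0,0,0,0,0,0.03,1,0,0,0,0,0,0,1,0,0,0,0,0,0.03,1,0,0,0,0,0,0.02,1,0,0,0,0,0,0.001,1,0,0,0,0,0,0,1])

```text
t: 23.6
position: [0.506, 0.3192, 0.0496]
tcp_rot: [0.0, 0.645, 0.764, 0.001]
ft_force: [0.0, -0.1, 0.5]
opening: 0.0852
finger_force: 0.0
```

>>> servo_tool(targets=[0,0,0,0,0,0,0.7,0,0,0,0,0,0,0.5,0,0,0,0,0,0,0.5,0,0,0,0,0,0,0.5,0,0,0,0,0,0,0.5], force=35)

```text
t: 24.1
position: [0.5067, 0.3192, 0.0504]
tcp_rot: [0.001, 0.645, 0.764, 0.002]
ft_force: [-0.8, 0.1, 6.4]
opening: 0.0654
finger_force: 40.0
```

>>> servo_tool(targets=[0,0,0,0,0,-0.02,0.5,0,0,0,0,0,-0.045,0.5,0,0,0,0,0,-0.045,0.5,0,0,0,0,0,-0.04,0.5,0,0,0,-0.0439,-0.0107,0,0.5,0,0,0,-0.0439,-0.0107,0,0.5,0,0,0,-0.0439,-0.0107,0,0.5,0,0,0,-0.0439,-0.0107,0,0.5,0,0,0,-0.0439,-0.0107,0,0.5,0,0,0,-0.0439,-0.0107,0,0.5])

```text
t: 25.1
position: [0.4858, 0.0463, 0.199]
tcp_rot: [0.0, 0.645, 0.764, 0.0]
ft_force: [1.6, -1.1, -1.3]
opening: 0.0656
finger_force: 39.9
```

>>> servo_tool(targets=[0,0,0,-0.0439,-0.0107,0,0.5,0,0,0,-0.0439,-0.0107,0,0.5,0,0,0,-0.0439,-0.0107,0,0.5,0,0,0,-0.0439,-0.0107,0,0.5,0,0,0,-0.0439,-0.0107,0,0.5,0,0,0,-0.0439,-0.0107,0,0.5,0,0,0,-0.0439,-0.0107,0,0.5,0,0,-8.1,0,0,0,0.5,0,0,-8.1,0,0,0,0.5,0,0,-8.1,0,0,0,0.5])

```text
t: 26.1
position: [0.4635, -0.2682, 0.1986]
tcp_rot: [0.0, 0.468, 0.884, 0.0]
ft_force: [0.6, 0.6, -1.0]
opening: 0.0659
finger_force: 39.7
```

>>> servo_tool(targets=[0,0,-8.1,0,0,0,0.5,0,0,-8.1,0,0,0,0.5,0,0,-8.1,0,0,0,0.5,0,0,0,0,0,0,0.5,0,0,0,0,0,0,0.5])

```text
t: 26.6
position: [0.4638, -0.2676, 0.1986]
tcp_rot: [0.0, 0.275, 0.961, -0.0]
ft_force: [-1.4, -0.3, -1.4]
opening: 0.0655
finger_force: 39.7
```

Run:
```python
from fit import *
T=bot.get_obs(); zb=T["position"][2]-.0504; print(T["position"],T["tcp_rot"],T["opening"])
o=[]
w=bot.camera("wrist"); im=w["pixels"].copy()
for s,c in(([T["position"][0],T["position"][1],2.5895-np.pi-np.pi/2],(0,255,0)),):
    cv2.polylines(im,[np.int32(hull(w,place(M["tea_box"],s,zb)).round())],True,c)
W=place(np.array([[sx*.11,sy*.045,.034] for sx,sy in((-1,-1),(-1,1),(1,1),(1,-1))]),[.4952,-.2848,2.5895-np.pi])
cv2.polylines(im,[np.int32(proj(w,W).round())],True,(255,0,0)); cv2.imwrite("pics/w7.png",im[:,:,::-1])
for n in("wrist","scene","side"):
    p=w if n=="wrist" else bot.camera(n)
    for r in bot.trace("tea_box",p)[:1]:
        print(n,r["score"],r["bbox"],fit(M["tea_box"],[(p,r["region"].astype(float))],T["position"][:2],True,z=zb))
```

```text
[ 0.46382612 -0.26757414  0.19859421] [ 1.57129426e-04  2.74907472e-01  9.61470672e-01 -6.12592135e-05] 0.06551647719954963
wrist 0.89 [182.5, 135.1, 387.5, 374.6] (array([ 0.46475225, -0.26993166,  1.0344509 ]), np.float64(0.3215816883861799))
scene 0.78 [310.7, 233.1, 384.1, 288.7] (array([ 0.46127   , -0.26713096,  0.94994885]), np.float64(0.49040327276301954))
side 0.85 [232.8, 200.5, 308.9, 271.3] (array([ 0.46496527, -0.2636939 ,  1.0265156 ]), np.float64(0.39764184287645754))
```

View pics/w7.png

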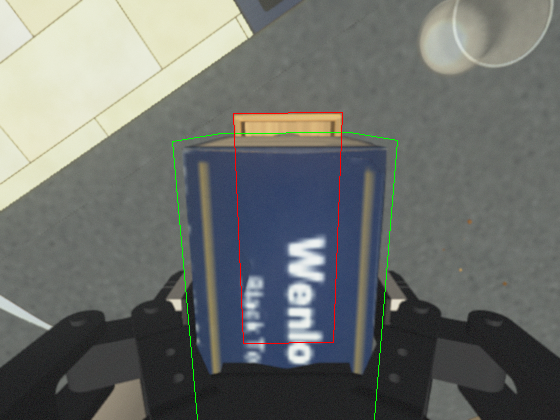

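The box hangs straight and centred. Its visible top (187–383 px) is narrower than the model because of bevelled edges, the same as I measured on the table. I need a small shift, then I lower it.

>>> servo_tool(targets=[0,0,-0.3,-0.0017,0.0018,0,0.5,0,0,0,0,0,0.035,0.5,0,0,0,0,0,0.022,0.5,0,0,0,0,0,0.008,0.5,0,0,0,0,0,0.002,0.5,0,0,0,0,0,0.001,0.5,0,0,0,0,0,0,0.5])

```text
t: 27.6
position: [0.467, -0.2675, 0.1313]
tcp_rot: [0.001, 0.271, 0.963, -0.0]
ft_force: [0.3, 0.5, -0.3]
opening: 0.0656
finger_force: 39.7
```

>>> servo_tool(targets=[0,0,0,0,0,0.001,0.5,0,0,0,0,0,0.001,0.5,0,0,0,0,0,0,0.5])

```text
t: 27.9
position: [0.4663, -0.267, 0.1285]
tcp_rot: [0.0, 0.271, 0.963, -0.0]
ft_force: [-0.6, -0.1, -1.2]
opening: 0.0656
finger_force: 39.7
```

>>> servo_tool(targets=[0,0,0,0,0,0.001,0.5,0,0,0,0,0,0,0.5])

```text
t: 28.1
position: [0.4665, -0.2671, 0.1284]
tcp_rot: [0.0, 0.271, 0.963, -0.0]
ft_force: [-2.3, 1.6, 7.3]
opening: 0.0655
finger_force: 40.5
```

>>> servo_tool(targets=[0,0,0,0,0,0,0.85,0,0,0,0,0,0,1,0,0,0,0,0,0,1,0,0,0,0,0,0,1,0,0,0,0,0,-0.02,1,0,0,0,0,0,-0.04,1,0,0,0,0,0,-0.04,1,0,0,0,0.02,0,-0.04,1,0,0,0,0.04,0,0,1,0,0,0,0.04,0,0,1])

```text
t: 29.1
position: [0.3809, -0.2149, 0.2684]
tcp_rot: [0.001, 0.271, 0.963, -0.001]
ft_force: [-0.4, 0.6, 0.6]
opening: 0.0854
finger_force: 0.0
```

>>> servo_tool(targets=[0,0,0,0.01,0.045,0,1,0,0,0,0.01,0.045,0,1,0,0,0,0,0.045,0,1,0,0,0,0,0.045,0,1,0,0,0,0,0,0,1,0,0,0,0,0,0,1])

```text
t: 29.7
position: [0.4578, -0.0499, 0.2671]
tcp_rot: [-0.0, 0.27, 0.963, -0.0]
ft_force: [-0.5, -0.4, 0.1]
opening: 0.0853
finger_force: 0.0
```

Run:
```python
from fit import *
ims=[]
for n in("scene","side"):
    p=bot.camera(n); im=p["pixels"].copy()
    for r in bot.trace("tea_box",p)[:1]:
        print(n,r["score"],fit(M["tea_box"],[(p,r["region"].astype(float))],[.466,-.267],True,z=.078))
    c=(355,290) if n=="scene" else (287,285)
    ims.append(cv2.resize(im[c[1]-95:c[1]+85,c[0]-75:c[0]+75],None,fx=2.6,fy=2.6,interpolation=cv2.INTER_CUBIC))
    if n=="scene": sc=cv2.resize(im,None,fx=.0+1,fy=1)
cv2.imwrite("pics/fin.png",np.hstack(ims)[:,:,::-1]); cv2.imwrite("pics/scfin.png",sc[:,:,::-1])
```

```text
scene 0.85 (array([ 0.46451025, -0.26692792,  0.95353751]), np.float64(0.13350532044086466))
side 0.94 (array([ 0.46901332, -0.26304413,  1.03092963]), np.float64(0.06183076067306355))
```

View pics/fin.png

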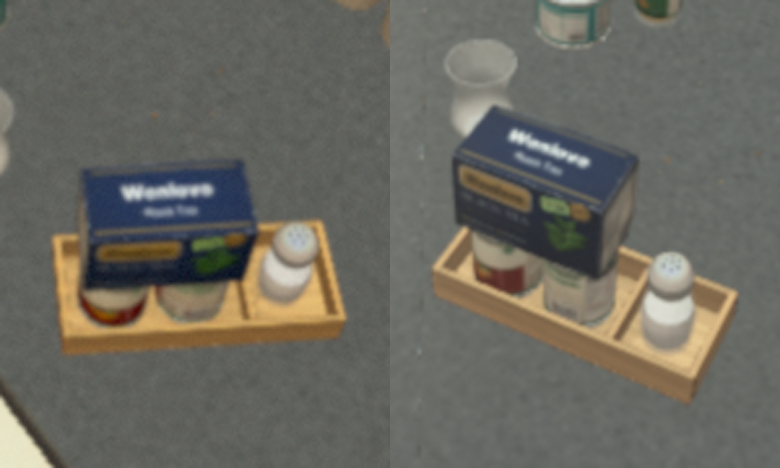

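View pics/scfin.png

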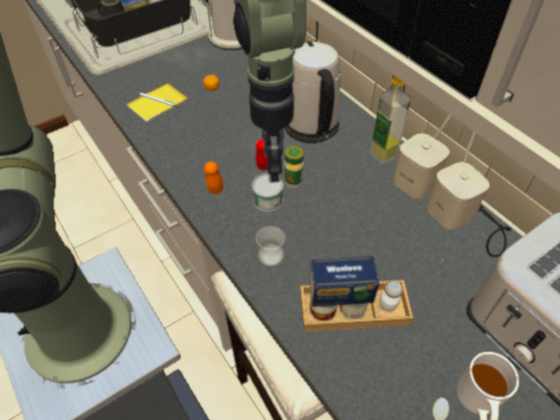

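Both views show the tea box flat on the tins and aligned with the bay, and the shaker upright in its pocket. The half tin, jar and glass stand undisturbed at (268,190), (294,165) and (270,245), and the gripper is clear of everything.

```bash
python3 -c "
from rig import bot
print(bot.job_done())"
```

```text
the job is handed in; nothing more can be done
None
```

The caddy is packed and the job handed in at about 30 s: both tins in the long bay, the shaker in the pocket, and the tea box placed last, flat on the tins and centred; the half tin, spice jar and tea glass were left standing where they were.

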